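Point out the empty stock bin and send the refill call

ROBOT

A 6-joint arm with a two-finger parallel gripper is mounted at the origin on the work surface. World frame = base frame: x ahead of the robot, y to its left, z up, the work surface at z = 0. Lengths are in mm, angles in rad, forces in N, time in s.
With the tool pointing down it reaches from about 350 to 775 mm from the base axis. Payload 7.3 kg.
Tool frame: the origin (TCP) lies between the finger pads, 19 mm behind the fingertips; this is the grasp point; z points along the fingers, y is the line along which they close (so a half turn about z gives the same grasp; the last joint's range is limited). The gripper opens to 92 mm and grips with 3 to 60 N. Pads are 19 mm wide; open, the fingers measure 130 mm over their backs; the gripper's body (75 mm by 190 mm) begins 47 mm behind the grasp point.
Start: joints at [1.125, 0.342, 1.524, -0, 1.275, -0.146], TCP at [155.032, 501.606, 245.541] pointing down, gripper open.
Joint ranges: [-2.53, 2.53], [-0.77, 2.02], [0.04, 2.7], [-1, 4.14], [0.28, 2.66], [-3.11, 3.11]. Speed limits (rad/s): [2.57, 2.57, 3.14, 3.14, 3.14, 3.14].

INTERFACE

Orientations are given as [roll, pitch, yaw] about the fixed x, y, z axes, in that order (R = Rz(yaw) Ry(pitch) Rx(roll)).
In Python, from plant import * gives the robot as it stands. The module is installed in compiled form; this text tells all that it offers.
- The arm moves only by the shell command python3 -m inch 'ROWS'. ROWS is JSON, a list of rows, each a list of 5 numbers: the shift along the tool's x, y, z in m, then the turn about the tool's z in rad, then the opening, from 0 (shut) to 1 (fully open). In form: [[tx, ty, tz, spin, claw], ...]. A call has 1 to 8 rows; each row is the pose to reach, as a shift and turn from the pose commanded when the call began, along the tool's axes at that moment; what a row does not reach only later rows make up. A row lasts 1/12 s, in which the tool goes at most 41.7 mm and 7.16 degrees, less where a joint would pass 70% of its speed; a pose out of reach is approached as far as the arm can. A call with a gripper value outside its range is refused whole. The fingers move at their own pace and stop on an object; the grip force is fixed at half the most. Time passes only in rows, so rows that repeat a pose let the fingers close. It gives the time, the measured TCP pose, the force, the opening and the grip force at its end, in the units of the state.
- get_obs(): the state, without advancing time (a new reading comes with each control period).
- capture(name): name is "scene" or "side" or "wrist"; returns a dict with "color" (420x560x3 uint8, red, green, blue), "intrinsics" (3x3 intrinsics, pixels), "distortion" ([k1, k2, p1, p2, k3] as OpenCV has them; the pictures are not rectified), "pose" (4x4, takes a point from camera to world coordinates). Camera axes: x right, y down, z forward; pixel columns grow to the right and rows downward; lengths in mm; the calibration is good to about 2 mm. A picture is of the moment at which its call begins. There is no depth.
- close_job(): hands the job in; it is judged then, once.
Trained networks look in a picture, given as the dict that the camera call returned (one of the last four; its "shot" number tells which), for a name from the list of things; names that differ only in an ending like _2 or _b are one class to them, and where a whole thing is asked for, a point or a joint stands for the part that bears it (a point fixed in the world has none). Each returns a list of dicts, best first, with "conf" (0 to 1); they miss things now and then, are a little off and sometimes report something else, mostly with a low value. They report only what shows in the picture. A call takes as long as a camera call.
- look_for(picture, target): "rect" ([centre column, centre row, width, height] in pixels, round what is visible of it).
- trace(picture, target): "pixels" (420x560 bool, what is visible of it) and "rect" ([centre column, centre row, width, height] in pixels, round what is visible of it).
- tip_of(picture, target): "centre" ([column, row] in pixels: a listed point, or the origin of a listed thing).
The state is a dict: "time": time; "joint_positions": joint angles; "dq": joint speeds; "tau": joint torques, N m; "tool_pos": TCP position; "tcp_rot": TCP orientation; "contact_force": force on the tool from outside, world axes, zero at the start; "moment": the same for the moment, N m; "grip_width": finger opening in mm; "finger_force": force on a finger pad.
Only numpy, scipy, OpenCV 4.12 (cv2) and the standard library are available. Lean on these libraries where they do the work, as an engineer would, in place of code of your own. Each camera call takes 0.05 s, during which the arm holds its last target. There are 200 camera calls.

TASK

One of the four blue bins on the table is empty: point down at it, fingertips two to five centimetres above the middle of its open top, and keep still there for at least two seconds so that the overhead scanner books it. Then push the red-balled lever on the yellow call box right over, away from the robot, to send the refill call, leave it there and take the hand away. Never touch a bin; the scanner books whatever the hand comes down over, so go in and out from above and stay high over the other bins, and leave everything else lying where it is - nothing is to be picked up.

Things in the scene. Friction and masses are not known exactly. Their poses are not given: they have to be found in the camera images.
- bin_empty: the EMPTY bin (bare blue floor): open-fronted blue plastic picking bin, outside 160 (its x, front to back) x 100 (its y) x 75 mm high, walls 4 mm; origin at the centre of its underside, low front (35 mm high, white blank label) towards its -x, near the robot; loose on the table. 
- bin_empty_mouth (a point): point at the middle of the bin's open top: over its centre, level with the rim (75 mm above the table), axes as the bin's
- bin_nuts: bin stocked with brass hexagon nuts, filled to about 45 mm: open-fronted blue plastic picking bin, outside 160 (its x, front to back) x 100 (its y) x 75 mm high, walls 4 mm; origin at the centre of its underside, low front (35 mm high, white blank label) towards its -x, near the robot; loose on the table. 
- bin_nuts_mouth (a point): point at the middle of the bin's open top: over its centre, level with the rim (75 mm above the table), axes as the bin's
- bin_bolts: bin stocked with bright steel bolts, filled to about 45 mm: open-fronted blue plastic picking bin, outside 160 (its x, front to back) x 100 (its y) x 75 mm high, walls 4 mm; origin at the centre of its underside, low front (35 mm high, white blank label) towards its -x, near the robot; loose on the table. 
- bin_bolts_mouth (a point): point at the middle of the bin's open top: over its centre, level with the rim (75 mm above the table), axes as the bin's
- bin_caps: bin stocked with red plastic caps, filled to about 45 mm: open-fronted blue plastic picking bin, outside 160 (its x, front to back) x 100 (its y) x 75 mm high, walls 4 mm; origin at the centre of its underside, low front (35 mm high, white blank label) towards its -x, near the robot; loose on the table. 
- bin_caps_mouth (a point): point at the middle of the bin's open top: over its centre, level with the rim (75 mm above the table), axes as the bin's
- callbox: yellow call box fixed to the table at the left or right of the bins, 130 (its x) x 100 (its y) x 60 mm high; origin at the centre of its underside, its x axis points away from the robot side (turned by up to 0.4 rad either way). On the middle of its top stands a grey block 70 x 50 x 25 mm with the lever; the lever's hinge line runs along the box's y axis, above the origin, 82 mm above the table
- call_lever (a joint): toggle lever on the call box: 0 = leaning 0.5 rad (about 29 degrees) to the box's -x side (towards the robot), 1.0 rad = right over against its stop, leaning 0.5 rad to the box's +x side. Starts between 0 and 0.15. Light friction (about 1 N at the ball), no spring: stays where it is left
- call_lever_tip (a point): centre of the red ball, 26 mm across, on the end of the lever, 80 mm from the hinge line on a 10 mm steel rod; about 152 mm above the table at either end of the swing, 162 mm at mid-swing
- scale: grey bench scale with a steel pan, fixed, 150 x 120 x 47 mm high, on the other side of the bins from the call box; origin at the centre of its underside
- coupling: loose brass pipe coupling standing on the scale, 42 mm across, 45 mm high; origin under its centre
- tin: loose tin with red label, 84 mm across, 105 mm high, beyond the bins; origin under its centre
- jar: loose white jar with yellow cap, 64 mm across, 110 mm high, beyond the bins; origin under its centre
- reel: loose copper-coloured reel lying flat, 90 mm across, 40 mm high, beyond the bins; origin under its centre
- wrench: loose wrench lying flat on the table in front of the bins, along its own x axis, about 180 mm long; origin on its underside near the middle
- bignut: loose big steel hexagon nut lying flat in front of the bins, 36 mm across, 18 mm high; origin under its centre

How it is judged (in metres and radians):
On the way, in this order (a step that is already met when the one before it is completed fails the run):
1. the tool points down at the empty bin: tool point within 35 mm of the middle of its mouth and 20 to 100 mm above its rim, for 1.9 s (horizontal distance between the grasp point and bin_empty_mouth below 0.035 m and z of the grasp point in the frame of bin_empty_mouth between 0.02 and 0.1 m and angle between the grasp point's own z axis and vertical above 2.35 rad), for 1.9 s.
2. the lever of the call box is pushed right over, away from the robot (0.88 rad or more) (value of joint call_lever above 0.88 rad), for 0.2 s.
At the end, for the whole second after the job is handed in: The lever stands right over on its far side (0.88 rad or more of 1.0), every bin is within 8 mm and every other loose thing within 10 mm of where it started (value of joint call_lever above 0.88 rad and distance of each of bin_empty, bin_nuts, bin_bolts, bin_caps from where it was at the start of the episode below 0.008 m and distance of each of coupling, tin, jar, reel, wrench, bignut from where it was at the start of the episode below 0.01 m); the robot touches nothing.
It fails at once if a bin is touched by the robot, or moved more than 8 mm (contact force between any of the arm, the fingers and bin_empty above 0.3 N or distance of any of bin_empty, bin_nuts, bin_bolts, bin_caps from where it was at the start of the episode above 0.008 m or contact force between any of the arm, the fingers and bin_nuts above 0.3 N or contact force between any of the arm, the fingers and bin_bolts above 0.3 N or contact force between any of the arm, the fingers and bin_caps above 0.3 N).
It fails at once if the hand comes down low over a stocked bin (tool point within 30 mm of the middle of its mouth, less than 70 mm above its rim) ((horizontal distance between the grasp point and bin_nuts_mouth below 0.03 m and z of the grasp point in the frame of bin_nuts_mouth below 0.07 m) or (horizontal distance between the grasp point and bin_bolts_mouth below 0.03 m and z of the grasp point in the frame of bin_bolts_mouth below 0.07 m) or (horizontal distance between the grasp point and bin_caps_mouth below 0.03 m and z of the grasp point in the frame of bin_caps_mouth below 0.07 m)).
It fails at once if another loose thing is displaced or lifted more than 10 mm (distance of any of coupling, tin, jar, reel, wrench, bignut from where it was at the start of the episode above 0.01 m).
It also fails if it takes over 45 s, if anything falls off the work surface, if the arm or the gripper's body presses on something with over 40 N, if the wrist force passes 120 N, or if a joint passes its speed limit or range.

## Working session

There is one attempt and no reset: what is moved stays moved. The work goes in short steps, Python scripts to look and compute and a shell command to move; the robot and the scene stay as the last step left them, time stands still between calls to the robot, and variables do not carry over. Pictures are saved under pics/ and viewed, at most 10 in all, crops included, and the job is handed in when it is done.

```bash
mkdir -p pics; cat > h.py <<'E'
from plant import *
import numpy as np, cv2
from scipy.spatial.transform import Rotation as Ro
def ray(p,uv):
    K=np.array(p["intrinsics"]);d=np.array(p["distortion"]);T=np.array(p["pose"])
    n=cv2.undistortPoints(np.array([[uv]],float),K,d)[0,0]
    return T[:3,3],T[:3,:3]@np.array([n[0],n[1],1])
def atz(p,uv,z):
    o,r=ray(p,uv);return o+r*(z-o[2])/r[2]
def tri(a,b):
    A=[];c=[]
    for p,uv in (a,b):
        o,r=ray(p,uv);r=r/np.linalg.norm(r);M=np.eye(3)-np.outer(r,r);A.append(M);c.append(M@o)
    return np.linalg.lstsq(np.vstack(A),np.hstack(c),rcond=None)[0]
E
python3 - <<'E'
from h import *
np.set_printoptions(precision=1,suppress=True)
P={n:capture(n) for n in("scene","side")}
for n,p in P.items():
    cv2.imwrite(f"pics/{n}0.png",p["color"][:,:,::-1])
R={}
for t,z in dict(bin_empty_mouth=75,bin_nuts_mouth=75,bin_bolts_mouth=75,bin_caps_mouth=75,callbox=0,call_lever_tip=152,tin=0,jar=0,scale=0,coupling=47).items():
    for n,p in P.items():
        for d in tip_of(p,t)[:2]:
            print(t,n,round(d["conf"],2),np.array(d["centre"]),atz(p,d["centre"],z))
            R.setdefault((t,n),d["centre"])
    if (t,"scene") in R and (t,"side") in R: print("   tri",tri((P["scene"],R[t,"scene"]),(P["side"],R[t,"side"])))
o=get_obs();print(o["time"],o["tool_pos"],o["tcp_rot"])
print(Ro.from_euler("xyz",o["tcp_rot"]).as_matrix())
E
```

```text
bin_empty_mouth scene 0.91 [257.6 217.5] [569.2 -71.2  75. ]
bin_empty_mouth scene 0.25 [355.8 132.9] [535.4 318.2  75. ]
bin_empty_mouth side 0.65 [273.7 241.6] [575.8 -63.   75. ]
bin_empty_mouth side 0.58 [267.1 336.7] [ 392.6 -243.5   75. ]
   tri [571.7 -70.8  81.4]
bin_nuts_mouth scene 0.93 [205.6 249.9] [ 557.9 -213.6   75. ]
bin_nuts_mouth scene 0.3 [358. 136.] [547.7 313.1  75. ]
bin_nuts_mouth side 0.73 [312.3 286.5] [ 549.9 -220.3   75. ]
   tri [ 554.2 -214.    67.4]
bin_bolts_mouth scene 0.81 [315.7 201.1] [627.5  62.9  75. ]
bin_bolts_mouth side 0.6 [250.8 204.3] [619.3  75.4  75. ]
   tri [621.9  73.4  68.7]
bin_caps_mouth scene 0.85 [355.7 164.9] [614.7 224.9  75. ]
bin_caps_mouth side 0.75 [218.8 176.5] [625.7 223.7  75. ]
bin_caps_mouth side 0.62 [253.1 222.2] [581.2  21.5  75. ]
   tri [620.2 215.9  84.4]
callbox scene 0.68 [354.7 135.4] [493.1 378.4   0. ]
callbox side 0.85 [152.8 186.2] [499.2 398.7   0. ]
   tri [494.3 380.2   7.9]
call_lever_tip scene 0.56 [354.   82.2] [443.5 402.4 152. ]
call_lever_tip side 0.54 [125.8 150.7] [456.1 409.2 152. ]
   tri [450.8
[... 152 characters left out ...]
   0. ]
tin side 0.67 [128.5 151.4] [532.1 600.5  -0. ]
   tri [672.7 -22.8 244.5]
jar scene 0.68 [278.6 329.7] [ 778.6 -200.3    0. ]
jar scene 0.64 [205.4 250.1] [ 512.8 -192.2    0. ]
jar side 0.65 [254.8 169.9] [774.8 244.6   0. ]
jar side 0.62 [363.7 248.8] [ 775.  -194.6    0. ]
   tri [713.4 -79.5 133.6]
scale scene 0.56 [137.8 305.5] [ 526.5 -389.2    0. ]
scale side 0.9 [362.6 356.7] [ 539.2 -386.1    0. ]
scale side 0.66 [253.  222.9] [622.4  75.2   0. ]
   tri [ 533.4 -389.5   12. ]
coupling side 0.91 [367.7 348. ] [ 539.2 -392.1   47. ]
coupling side 0.33 [273.6 243.7] [586.8 -50.   47. ]
1.1 [155.  501.6 245.6] [3.1 0.  2.8]
[[-1.   0.3  0. ]
 [ 0.3  1.   0. ]
 [-0.   0.  -1. ]]
```

View pics/scene0.png

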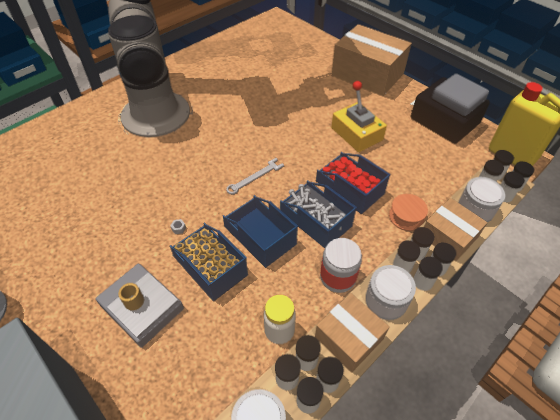

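View pics/side0.png

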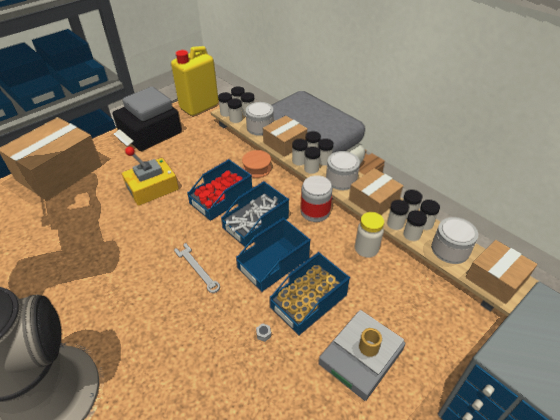

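```bash
cat > m.py <<'E'
from h import *
np.set_printoptions(precision=3,suppress=True)
def rows(target,yaw=None):
    o=get_obs();R=Ro.from_euler("xyz",o["tcp_rot"]).as_matrix()
    print("tool",o["tool_pos"],"rot",o["tcp_rot"],"F",o["contact_force"],"shift m",R.T@(np.array(target)-o["tool_pos"])/1000)
    if yaw is not None:
        x=np.array([np.cos(yaw),np.sin(yaw),0]); v=R.T@x
        a=np.arctan2(v[1],v[0]); print("spin for tool x || dir",a,"or",a-np.sign(a)*np.pi,"q6",o["joint_positions"][5])
E
python3 - <<'E'
from m import *
P={n:capture(n) for n in("scene","side")}
B={}
for n,p in P.items():
    hsv=cv2.cvtColor(p["color"],cv2.COLOR_RGB2HSV)
    t=look_for(p,"call_lever")
    m=((hsv[...,0]<8)|(hsv[...,0]>172))&(hsv[...,1]>150)&(hsv[...,2]>60)
    c={"scene":(357,86),"side":(130,151)}[n]
    w=np.zeros_like(m);w[c[1]-14:c[1]+14,c[0]-14:c[0]+14]=1
    v,u=np.nonzero(m&w);B[n]=(u.mean(),v.mean());print(n,B[n],len(u))
    y=(hsv[...,0]>20)&(hsv[...,0]<33)&(hsv[...,1]>170)&(hsv[...,2]>110)
    w[:]=0;w[c[1]+10:c[1]+75,c[0]-40:c[0]+60]=1
    k,lab,st,_=cv2.connectedComponentsWithStats((y&w).astype(np.uint8));i=1+st[1:,4].argmax()
    pts=np.argwhere(lab==i)[:,::-1].astype(np.float32)
    # outline of box: hull corners
    h=cv2.approxPolyDP(cv2.convexHull(pts),4,True)[:,0]
    for q in h: print("  ",q,"z60",atz(p,q,60)[:2],"z0",atz(p,q,0)[:2])
print("ball",tri((P["scene"],B["scene"]),(P["side"],B["side"])))
rows([571,-71,245],0)
E
```

```text
scene (np.float64(356.8840579710145), np.float64(84.92753623188406)) 69
   [385. 125.] z60 [561.116 419.498] z0 [525.818 482.618]
   [359. 136.] z60 [540.367 329.232] z0 [503.568 385.823]
   [334. 113.] z60 [426.23  351.388] z0 [381.174 409.582]
   [346. 108.] z60 [434.997 394.526] z0 [390.575 455.841]
side (np.float64(129.37142857142857), np.float64(150.4857142857143)) 70
   [177. 188.] z60 [518.746 280.017] z0 [548.255 341.719]
   [138. 204.] z60 [404.879 298.495] z0 [426.446 361.487]
   [122. 173.] z60 [437.887 444.197] z0 [461.756 517.353]
   [164. 161.] z60 [557.87  407.564] z0 [590.108 478.164]
ball [460.803 394.183 157.504]
tool [155.035 501.592 245.515] rot [ 3.142 -0.     2.842] F [-0.413  0.077 -0.991] shift m [-0.567 -0.424  0.   ]
spin for tool x || dir 2.841721500771203 or -0.2998711528185902 q6 -0.14597642037111952
```

```bash
python3 -m inch '[[-0.03,-0.02,0,0,0],[-0.06,-0.045,0,0,0],[-0.09,-0.067,0,0,0],[-0.12,-0.09,0,0,0],[-0.15,-0.112,0,0,0],[-0.18,-0.135,0,0,0],[-0.21,-0.157,0,0,0],[-0.24,-0.18,0,0,0]]'
python3 -m inch '[[-0.03,-0.022,0,0,0],[-0.06,-0.045,0,0,0],[-0.09,-0.067,0,0,0],[-0.12,-0.09,0,0,0],[-0.15,-0.112,0,0,0],[-0.18,-0.135,0,0,0],[-0.21,-0.157,0,0,0],[-0.23,-0.17,0,0,0]]'
python3 - <<'E'
from m import *
p=capture("wrist");cv2.imwrite("pics/w1.png",p["color"][:,:,::-1])
for t in("bin_empty_mouth","bin_nuts_mouth","bin_bolts_mouth"):
    for d in tip_of(p,t)[:1]: print(t,d["conf"],d["centre"],atz(p,d["centre"],75))
rows([571,-71,245],-0.23)
E
```

```text
time: 1.97
tool_pos: [331.9, 257.3, 245.8]
tcp_rot: [3.141, 0.001, 2.842]
contact_force: [1.2, 1.0, -0.7]
grip_width: 42.6
finger_force: 0.0
time: 2.63
tool_pos: [502.3, 25.4, 245.5]
tcp_rot: [-3.141, 0.001, 2.84]
contact_force: [-0.0, 0.2, -0.3]
grip_width: 0.2
finger_force: 0.0
bin_nuts_mouth 0.66 [86.8, 299.4] [ 551.883 -211.402   75.   ]
tool [500.509  28.198 245.165] rot [ 3.141 -0.001  2.84 ] F [ 0.313 -0.095 -0.26 ] shift m [-0.097 -0.074  0.   ]
spin for tool x || dir 3.070352182820862 or -0.07124047076893092 q6 -1.3666899323876172
```

View pics/w1.png

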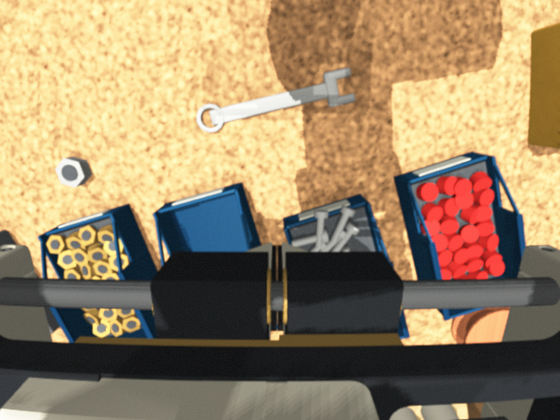

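```bash
python3 -m inch '[[-0.03,-0.023,0,0,0],[-0.06,-0.046,0,0,0],[-0.085,-0.065,0,0,0],[-0.097,-0.074,0,0,0],[-0.097,-0.074,0,0,0]]'
python3 - <<'E'
from m import *
p=capture("wrist");s=capture("scene")
cv2.imwrite("pics/w2.png",p["color"][:,:,::-1])
for q in (s,p,capture("side")):
  for d in tip_of(q,"bin_empty_mouth")[:2]: print(d["conf"],d["centre"],atz(q,d["centre"],75))
# project model
def proj(p,X):
    T=np.linalg.inv(np.array(p["pose"]));c,_=cv2.projectPoints(np.array(X,float),cv2.Rodrigues(T[:3,:3])[0],T[:3,3],np.array(p["intrinsics"]),np.array(p["distortion"]));return c[:,0]
im=np.hstack([0*p["color"][:1,:1]])
out=[]
for n,q in (("w",p),("s",s)):
    im=cv2.resize(q["color"][:,:,::-1],None,fx=2,fy=2)
    yaw=-0.0
    R=np.array([[np.cos(yaw),-np.sin(yaw)],[np.sin(yaw),np.cos(yaw)]])
    for z,xs in ((75,(-80,80)),(35,(-80,-80))):
        pts=[np.r_[R@np.array([x,y])+[571,-71],z] for x,y in((xs[0],-50),(xs[1],-50),(xs[1],50),(xs[0],50))]
        cv2.polylines(im,[np.int32(2*proj(q,pts))],True,(0,255,0),1)
    out.append(im)
c=np.int32(2*proj(s,[[571,-71,40]])[0])
a=out[1][c[1]-200:c[1]+200,c[0]-190:c[0]+190]
b=cv2.resize(out[0],(533,400))[:, :400]
cv2.imwrite("pics/cmp.png",np.hstack([a,b]))
rows([571,-71,245],-0.23)
E
```

```text
time: 3.25
tool_pos: [572.4, -72.1, 245.1]
tcp_rot: [-3.141, 0.0, 2.841]
contact_force: [-1.0, 0.0, -1.5]
grip_width: 0.7
finger_force: 0.0
0.98 [258.0, 218.3] [571.575 -72.04   75.   ]
0.54 [202.0, 247.8] [ 548.083 -216.094   75.   ]
0.59 [280.3, 190.1] [567.34  -66.169  75.   ]
0.52 [9.4, 244.8] [ 537.228 -363.468   75.   ]
0.97 [277.6, 242.6] [580.658 -71.882  75.   ]
0.65 [273.9, 262.4] [ 532.638 -110.949   75.   ]
tool [570.932 -69.399 245.9  ] rot [3.141 0.    2.844] F [ 0.168 -0.463  0.254] shift m [-0.001 -0.002  0.001]
spin for tool x || dir 3.0735420280888857 or -0.06805062550090746 q6 -1.5271955924034486
```

View pics/cmp.png

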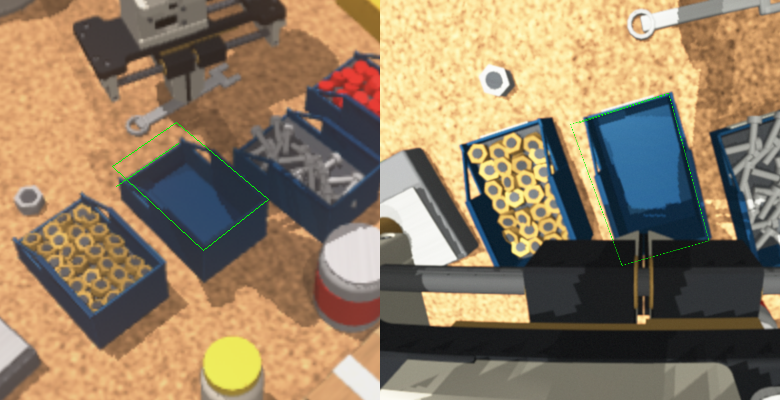

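Overlay shows the empty bin's rim matching the model at (571, -71) within a few mm (scene crop rim at (190,190)). Descending and dwelling.

```bash
python3 -m inch '[[0,0,0.03,0,0],[0,0,0.06,0,0],[0,0,0.09,0,0],[0,0,0.108,0,0],[0,0,0.113,0,0],[0,0,0.113,0,0],[0,0,0.113,0,0],[0,0,0.113,0,0]]'
for i in 1 2 3; do python3 -m inch '[[0,0,0,0,0],[0,0,0,0,0],[0,0,0,0,0],[0,0,0,0,0],[0,0,0,0,0],[0,0,0,0,0],[0,0,0,0,0],[0,0,0,0,0]]'; done
python3 - <<'E'
from m import *
s=capture("side");cv2.imwrite("pics/s3.png",s["color"][:,:,::-1])
rows([571,-71,245])
E
```

```text
time: 4.22
tool_pos: [572.5, -70.9, 134.3]
tcp_rot: [3.141, 0.003, 2.842]
contact_force: [0.5, -0.3, 0.4]
grip_width: 0.4
finger_force: 0.0
time: 4.88
tool_pos: [571.5, -70.9, 132.5]
tcp_rot: [3.141, -0.0, 2.842]
contact_force: [0.6, 0.2, -0.1]
grip_width: 0.4
finger_force: 0.0
time: 5.55
tool_pos: [571.5, -70.9, 132.5]
tcp_rot: [3.142, 0.0, 2.842]
contact_force: [0.1, -0.5, 0.0]
grip_width: 0.2
finger_force: 0.0
time: 6.22
tool_pos: [571.5, -70.9, 132.5]
tcp_rot: [3.142, 0.0, 2.842]
contact_force: [0.2, -1.2, 0.3]
grip_width: 0.5
finger_force: 0.0
tool [571.527 -70.909 132.504] rot [3.141 0.    2.842] F [ 0.652  0.505 -0.277] shift m [ 0.    -0.    -0.112]
```

View pics/s3.png

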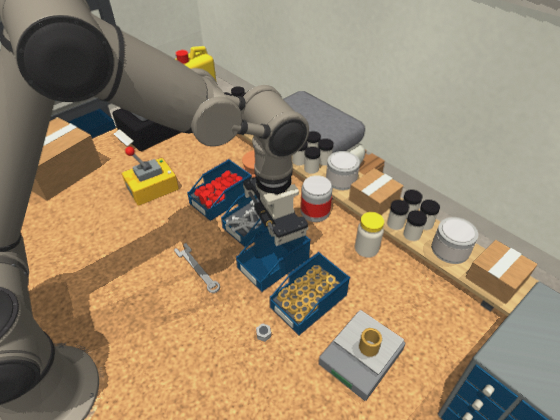

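The gripper is over the empty bin's mouth (side image ~ (285,235)), clear of the rims. A little more dwell, then up and over to behind the lever.

```bash
python3 -m inch '[[0,0,0,0,0],[0,0,0,0,0],[0,0,0,0,0],[0,0,-0.03,0,0],[0,0,-0.06,0,0],[0,0,-0.09,0,0],[0,0,-0.112,0,0],[0,0,-0.112,0,0]]'
python3 -m inch '[[0.02,0.027,0,0,0],[0.043,0.056,0,0,0],[0.066,0.086,0,0,0],[0.089,0.116,0,0,0],[0.112,0.146,0,0,0],[0.135,0.176,0,0,0],[0.158,0.206,0,0,0],[0.175,0.228,0,0,0]]'
python3 -m inch '[[0.02,0.027,0,0,0],[0.043,0.056,0,0,0],[0.066,0.086,0,0,0],[0.089,0.116,0,0,0],[0.112,0.146,0,0,0],[0.131,0.17,0,0,0],[0.137,0.179,0,0,0],[0.137,0.179,0,0,0]]'
python3 - <<'E'
from m import *
s=capture("wrist");cv2.imwrite("pics/w4.png",s["color"][:,:,::-1])
for t in("call_lever_tip","callbox"):
    for d in tip_of(s,t)[:1]: print(t,d["conf"],d["centre"],atz(s,d["centre"],153 if t!="callbox" else 0))
rows([393,410,160],-0.23)
E
```

```text
time: 6.93
tool_pos: [573.6, -71.4, 249.9]
tcp_rot: [3.141, 0.01, 2.842]
contact_force: [0.3, 0.6, -0.4]
grip_width: 0.1
finger_force: 0.0
time: 7.6
tool_pos: [470.0, 200.9, 243.9]
tcp_rot: [3.142, -0.001, 2.843]
contact_force: [1.1, -0.5, -0.2]
grip_width: 0.4
finger_force: 0.0
time: 8.27
tool_pos: [392.3, 412.0, 243.5]
tcp_rot: [-3.141, -0.001, 2.845]
contact_force: [0.1, -1.3, -0.5]
grip_width: -0.0
finger_force: 0.0
tool [394.005 408.944 244.063] rot [-3.14  -0.     2.841] F [0.592 0.188 0.292] shift m [0.001 0.001 0.084]
spin for tool x || dir 3.0712088852773185 or -0.07038376831247461 q6 -0.6008956471433112
```

View pics/w4.png

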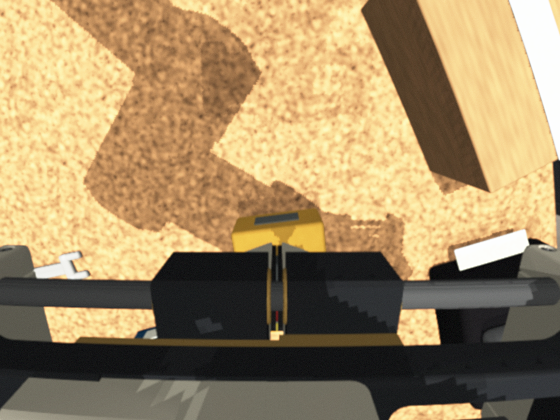

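The call box's near face is at (280,230), centred on the shut fingers (column 277), with a glimpse of the red ball between them: laterally aligned. Going down and pushing.

```bash
python3 -m inch '[[0,0,0.03,0,0],[0,0,0.06,0,0],[0,0,0.088,0,0],[0,0,0.088,0,0],[-0.015,0.001,0.088,0,0],[-0.03,0.002,0.088,0,0],[-0.04,0.003,0.088,0,0],[-0.05,0.0035,0.088,0,0]]'
python3 -m inch '[[-0.008,0.0005,0,0,0],[-0.016,0.001,0,0,0],[-0.024,0.0015,0,0,0],[-0.032,0.002,0,0,0],[-0.04,0.003,0,0,0],[-0.048,0.0035,0,0,0],[-0.05,0.0035,0,0,0],[-0.05,0.0035,0,0,0]]'
python3 - <<'E'
from m import *
P=[capture(n) for n in("scene","side")]
cv2.imwrite("pics/c5.png",cv2.resize(np.hstack([P[0]["color"][20:180,260:440,::-1],P[1]["color"][90:250,60:240,::-1]]),None,fx=2.2,fy=2.2))
rows([508.6,380.6,156],-0.23)
E
```

```text
time: 9.08
tool_pos: [444.9, 398.4, 158.4]
tcp_rot: [3.139, 0.002, 2.84]
contact_force: [-1.6, 1.4, 0.5]
grip_width: 0.3
finger_force: 0.9
time: 9.75
tool_pos: [491.9, 386.9, 156.2]
tcp_rot: [-3.141, 0.0, 2.841]
contact_force: [0.2, -0.5, -0.7]
grip_width: 0.7
finger_force: 0.0
tool [491.168 387.114 156.369] rot [-3.141 -0.     2.842] F [ 0.192 -0.842  0.676] shift m [-0.019 -0.001  0.   ]
spin for tool x || dir 3.071785931952666 or -0.0698067216371272 q6 -0.7258957770182101
```

View pics/c5.png

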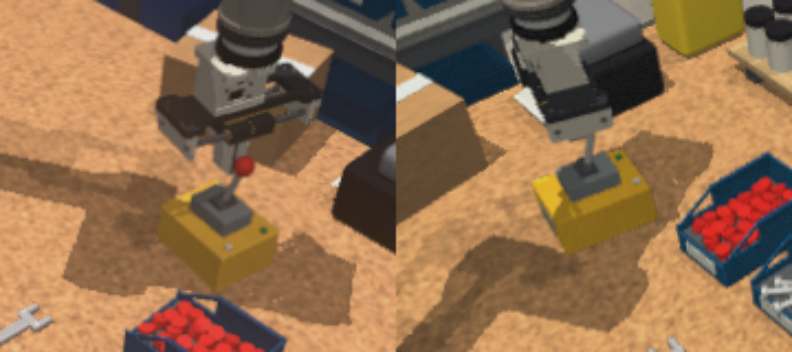

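The ball is ahead of the fingers in the scene crop (245,166), the lever now leaning away; pushing to the stop in small steps.

```bash
python3 -m inch '[[-0.004,0,0,0,0],[-0.008,0.0005,0,0,0],[-0.012,0.001,0,0,0],[-0.015,0.001,0,0,0],[-0.015,0.001,0,0,0]]'
python3 -m inch '[[-0.002,0,0,0,0],[-0.003,0,0,0,0],[-0.003,0,0,0,0]]'
python3 - <<'E'
from h import *
import math
P=[capture(n) for n in("scene","side")]
for p in P:
    for d in tip_of(p,"call_lever_tip")[:1]: print(d["conf"],d["centre"],atz(p,d["centre"],152))
    hsv=cv2.cvtColor(p["color"],cv2.COLOR_RGB2HSV)
    m=((hsv[...,0]<8)|(hsv[...,0]>172))&(hsv[...,1]>150)&(hsv[...,2]>60)
    m[:, :100]=0;m[150:]=0
    k,l,s,c=cv2.connectedComponentsWithStats(m.astype(np.uint8))
    for i in range(1,k):
        if s[i,4]>8: print(s[i,4],c[i],atz(p,c[i],152))
E
```

```text
time: 10.27
tool_pos: [505.6, 383.9, 156.4]
tcp_rot: [3.142, -0.002, 2.842]
contact_force: [-2.1, 1.6, -0.4]
grip_width: 0.5
finger_force: 1.5
time: 10.52
tool_pos: [506.1, 383.8, 156.4]
tcp_rot: [-3.141, -0.006, 2.843]
contact_force: [-11.3, 3.1, 3.2]
grip_width: 0.3
finger_force: 5.8
0.42 [374.3, 99.3] [530.70217304 384.39647782 152.        ]
267 [531.74157303  90.88014981] [806.41840186 744.38588708 152.        ]
65 [373.36923077  99.4       ] [529.26881521 382.20191463 152.        ]
0.6 [153.5, 142.6] [531.64613519 388.95851919 152.        ]
132 [181.87121212  56.03030303] [882.05794335 760.81765652 152.        ]
```

The force rose to 11 N at the stop and the ball sits at (530,384). Backing off, then up.

```bash
python3 -m inch '[[0.01,-0.0005,0,0,0],[0.03,-0.002,0,0,0],[0.06,-0.004,0,0,0],[0.09,-0.006,0,0,0],[0.09,-0.006,-0.03,0,0],[0.09,-0.006,-0.06,0,0],[0.09,-0.006,-0.09,0,0],[0.09,-0.006,-0.09,0,0]]'
python3 -m inch '[[0,0,0,0,0],[0,0,0,0,0],[0,0,0,0,0]]'
python3 - <<'E'
from m import *
P=[capture(n) for n in("scene","side")]
cs=[]
for p in P:
    hsv=cv2.cvtColor(p["color"],cv2.COLOR_RGB2HSV)
    m=((hsv[...,0]<8)|(hsv[...,0]>172))&(hsv[...,1]>150)&(hsv[...,2]>60)
    m[:,:100]=0;m[155:]=0;m[:80]=0;m[:,420:]=0
    k,l,s,c=cv2.connectedComponentsWithStats(m.astype(np.uint8))
    if k>1: i=1+s[1:,4].argmax();cs.append((p,c[i]));print(s[i,4],c[i],atz(p,c[i],152))
if len(cs)==2: print(tri(*cs))
cv2.imwrite("pics/c6.png",np.hstack([cv2.resize(p["color"][:,:,::-1],(400,300)) for p in P]))
rows([0,0,0])
E
```

```text
time: 11.38
tool_pos: [423.1, 405.3, 253.4]
tcp_rot: [3.132, 0.008, 2.842]
contact_force: [1.2, -0.2, 0.5]
grip_width: 0.1
finger_force: 0.0
time: 11.63
tool_pos: [420.6, 403.2, 245.1]
tcp_rot: [-3.14, -0.001, 2.842]
contact_force: [0.4, 0.6, 0.7]
grip_width: 0.5
finger_force: 0.0
61 [373.459  99.295] [529.147 382.735 152.   ]
71 [153.507 142.789] [531.19 388.19 152.  ]
[529.498 383.    153.947]
tool [420.707 403.277 245.136] rot [-3.14  -0.001  2.842] F [-0.631 -0.578 -0.706] shift m [ 0.282 -0.509  0.247]
```

View pics/c6.png

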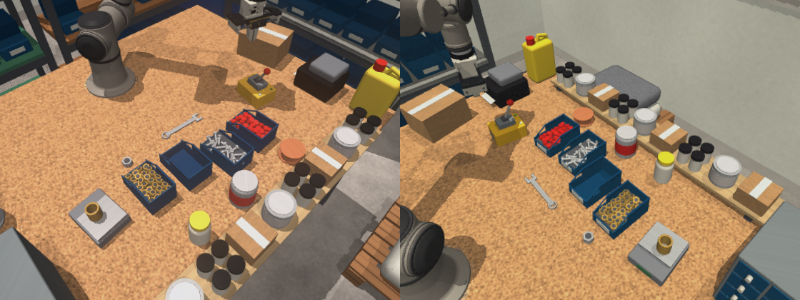

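The lever leans away from the robot (scene (265,72)), the hand is clear and everything else lies as before. Handing in.

```bash
python3 -c "from plant import *; print(close_job())"
```

```text
the job is handed in; nothing more can be done
None
```

I held the tool over the empty bin for more than two seconds, then pushed the call lever over to its stop and moved the hand clear; the job is handed in, but no verdict came back.

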